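# Lock the sculptor's turntable with the ratchet clamp

## Task

Lock the modelling turntable. The ratchet handle of its clamp is set to loosen: flip the red reversing lever on the ratchet head over to the green dot, then swing the handle clockwise (seen from above) until the black rubber shoe is home against the rim of the plywood wheel. Let go of everything, leave the lever at the green side, and do not disturb the clay head on the wheel or the things on the bench.

Things in the scene. Friction and masses are not known exactly. Their poses are not given: they have to be found in the camera images.
- stand: Fixed steel turntable stand with its rack clamp. Origin on the bench top under the vertical shaft axis of the ratchet. Its -y axis points to the round plywood turntable (220 mm across, top 58 mm above the bench, centre 202 mm from the shaft axis). A grey column, 68 mm across, carries the ratchet head. At yaw 0 its axes are the world's; it is turned up to 0.2 rad
- handle_axis (a point): Centre of the ratchet head's flat top, on the vertical shaft axis, 86 mm above the bench. The dark steel head is 84 mm across, with a 62 mm round pawl housing 42 mm out along the handle, both 22 mm thick. A flush brass disc with a white line in its centre turns with the shaft. The handle turns level about this axis
- handle_grip (a point): Middle of the handle's black grip, between two orange bands: a level round bar 26 mm thick, from 110 to 185 mm from the shaft axis. This point is 145 mm from the axis, on the bar's centre line, 76 mm above the bench. handle_axis to here is the handle's direction (this point's x axis); z up
- handle (a joint): Angle of the ratchet handle about the vertical shaft axis, rad, growing clockwise from above. At 0 the handle points 120 degrees counter-clockwise from the stand's +x; stops at -0.35 and 1.75. Starts between 0 and 0.3, stays where left. Moving the handle alone takes about 2 N at the grip, driving the shaft about 7 N
- pawl_pivot (a point): Pivot of the red reversing lever, on top of the pawl housing, 42 mm out from the shaft axis along the handle
- pawl_tab (a point): On the upright red tab of the reversing lever (plate 24 mm long, 10 mm thick; top 117 mm above the bench, 30 mm above the ratchet head's top), 10 mm below its top. It lies 36 mm from the lever's pivot, towards the shaft axis, its long side pointing at the pivot. It moves along with the handle
- pawl (a joint): Angle of the red lever relative to the handle, rad, growing clockwise from above, stops at -0.38 and +0.38; stays where left, 3 to 7 N at the tab moves it. +0.38: tab at the green dot, 13 mm left of the handle's centre line, looking from the shaft axis out along it; clockwise swings then drive the shaft, counter-clockwise ones slip. -0.38: at the white dot, the reverse. Starts at the white side
- pinion (a joint): Turn of the clamp's shaft, rad, growing clockwise from above: about 0 at the start, shoe touches the wheel at 0.75, hard stop at 0.80 (rubber squeezed; forced further, the ratchet just clicks over). 20 teeth: the handle may move up to 0.4 rad before it takes the shaft along. Friction holds the shaft where left
- shoe (a point): Middle of the clamp shoe's black rubber face (70 mm wide, on a blue block), 47 mm above the bench. The shoe slides along the stand's -y towards the wheel's rim, 16 mm per rad of the shaft
- rim (a point): The point of the plywood wheel's rim opposite the shoe; at the start the shoe is 12 mm from it
- bust: Brown clay head on a dark wooden plinth (70 mm square, 108 mm high in all, 0.7 kg), standing loose on the turntable; origin in the middle of its underside
- mug: White mug, 76 mm across, 85 mm high, standing on the bench; origin in the middle of its underside
- jar: Amber glass jar with a white lid, 64 mm across, 80 mm high, on the bench; origin in the middle of its underside
- spatula: Spatula about 170 mm long, lying flat on the bench; origin in the middle of its underside

How it is judged:
By the outcome, as a careful person would: the job done as asked, in the order asked, and still so for the second after the job is handed in, with the robot touching nothing.
It also fails if it takes over 48 s, if anything falls off the work surface, if the arm or the gripper's body presses on something with over 40 N, if the wrist force passes 120 N, or if a joint passes its speed limit or range.

## Robot

A 6-joint arm with a two-finger parallel gripper is mounted at the origin on the work surface. World frame = base frame: x ahead of the robot, y to its left, z up, the work surface at z = 0. Lengths are in m, angles in degrees, forces in N, time in s.
With the tool pointing down it reaches from about 0.375 to 0.9 m from the base axis. Payload 3.1 kg.
Tool frame: the origin (TCP) lies on the centre line of the jaws, within the pads' length; the fingertips stand 25 mm ahead of it and the grasp point (between the pads) lies 6 mm ahead of it; z points along the fingers, y is the line along which they close (so a half turn about z gives the same grasp; the last joint's range is limited). The gripper opens to 87 mm and grips with 3 to 60 N. Pads are 19 mm wide; open, the fingers measure 117 mm over their backs; the gripper's body (75 mm by 190 mm) begins 51 mm behind the grasp point.
Start: joints at [53.829, 30.224, 82.088, -0, 67.689, -10.227], TCP at [0.273, 0.562, 0.248] pointing down, gripper open.
Joint ranges: [-176.69, 176.69], [-43.24, 126.21], [12.49, 139.97], [-82, 262], [0, 151.66], [-163.58, 163.58]. Speed limits (degrees/s): [159.86, 159.86, 180, 180, 180, 180].

## Interface

Orientations are given as a 3x3 rotation matrix whose columns are the frame's x, y, z axes.
In Python, from rig import * gives the robot as it stands.
- The arm moves only by the tool step_arm, never from a script. Its argument "steps" is a list of rows, each a list of 7 numbers: the shift along the tool's x, y, z normalised to -1 to 1, where 1 is 0.3 m, then the turn, a rotation vector about the tool's x, y, z normalised to -1 to 1, where 1 is 45 degrees, then the gripper's target within -1 to 1 (shut at 1, half-way at 0, fully open at -1). A call has 1 to 8 rows; each row is the pose to reach, as a shift and turn from the pose commanded when the call began, along the tool's axes at that moment; what a row does not reach only later rows make up. A row lasts 1/12 s, in which the tool goes at most 41.7 mm and 7.16 degrees, less where a joint would pass 70% of its speed; a pose out of reach is approached as far as the arm can. A call with a number of a shift or a turn outside -1 to 1 is refused whole. A call with a gripper value outside its range is refused whole. The fingers move at their own pace and stop on an object; the grip force is fixed at half the most. Time passes only in rows, so rows that repeat a pose let the fingers close. It gives the time, the measured TCP pose, the force, the opening and the grip force at its end, in the units of the state.
- read_state(): the state, without advancing time (a new reading comes with each control period).
- capture(name): name is "scene" or "side" or "wrist"; returns a dict with "image" (384x512x3 uint8, red, green, blue), "vertical_fov" (degrees; the focal length in pixels is half the picture's height over the tangent of half this angle, whatever the lens; pixels are square), "cx", "cy" (the principal point, pixels), "world_from_camera" (4x4, takes a point from camera to world coordinates); the wrist camera has in their place "T_tool_cam" (4x4, takes a point from camera to tool coordinates, whose origin is the TCP and whose axes are the flange's). Camera axes: x right, y down, z forward; pixel columns grow to the right and rows downward; lengths in m; the calibration is good to about 2 mm. The wrist camera is an equidistant fisheye: a pixel r from the principal point sees the ray r / f radians off the axis. A picture is of the moment at which its call begins: read the wrist's pose just before it. There is no depth.
- hand_in(): hands the job in; it is judged then, once.
The state is a dict: "time_s": time; "joint_positions": joint angles; "qvel": joint speeds; "tau": joint torques, N m; "position": TCP position; "tcp_rot": TCP orientation; "force": force on the tool from outside, world axes, zero at the start; "moment": the same for the moment, N m; "opening": opening from 0.0 (shut) to 1.0 (fully open); "grasp_force": force on a finger pad.
Only numpy, scipy, OpenCV 4.12 (cv2) and the standard library are available. Lean on these libraries where they do the work, as an engineer would, in place of code of your own. Each camera call takes 0.05 s, during which the arm holds its last target. There are 200 camera calls.

## Working session

There is one attempt and no reset: what is moved stays moved. The work goes in short steps, Python scripts to look and compute and a tool call to move; the robot and the scene stay as the last step left them, time stands still between calls to the robot, and variables do not carry over. Pictures are saved under pics/ and viewed, at most 10 in all, crops included, and the job is handed in when it is done.

Besides the shell and the picture viewer there is one more tool, called after ">>>" as a command line: name --pt "numbers of a row" for each row, then --argument value for the rest. step_arm: Moves the arm, as the interface text tells. Scaled input: -1 to 1 covers 0.3 m each way for a shift and 45 degrees each way for a turn. Its arguments: {"type":"object","properties":{"steps":{"type":"array"}},"required":["steps"]}

```bash
mkdir -p pics; cat > h.py <<'E'
from rig import *
import numpy as np, cv2
def snap(n,f):
    c=capture(n); cv2.imwrite('pics/'+f+'.png',cv2.cvtColor(c['image'],cv2.COLOR_RGB2BGR)); return c
def ray(c,u,v):
    f=192/np.tan(np.radians(c['vertical_fov'])/2); T=np.array(c['world_from_camera'])
    d=T[:3,:3]@np.array([(u-c['cx'])/f,(v-c['cy'])/f,1]); return T[:3,3],d
def onz(c,u,v,z):
    o,d=ray(c,u,v); return o+d*(z-o[2])/d[2]
def wray(c,s,u,v):
    f=192/np.tan(np.radians(c['vertical_fov'])/2)
    x,y=u-c['cx'],v-c['cy'];r=np.hypot(x,y)+1e-9;t=r/f
    d=np.array([np.sin(t)*x/r,np.sin(t)*y/r,np.cos(t)])
    T=np.array(c['T_tool_cam']);R=np.array(s['tcp_rot']);p=np.array(s['position'])
    return p+R@T[:3,3],R@T[:3,:3]@d
def wonz(c,s,u,v,z):
    o,d=wray(c,s,u,v); return o+d*(z-o[2])/d[2]
E
cat > a.py <<'E'
from h import *
import pickle
s=read_state();D={'s':s}
for n in('scene','side','wrist'): D[n]=snap(n,n+'0')
pickle.dump(D,open('d0.pkl','wb'))
print(s['position'],np.round(s['tcp_rot'],3).tolist(),s['opening'],s['time_s'])
for n in('scene','side'): print(n,np.round(D[n]['world_from_camera'],3).tolist(),D[n]['vertical_fov'])
print(np.round(D['wrist']['T_tool_cam'],3).tolist(),D['wrist']['vertical_fov'])
big=np.hstack([cv2.resize(D[n]['image'],(400,300)) for n in('scene','side')])
E
python3 a.py
```

```text
[0.27300961 0.56147198 0.24657445] [[-0.899, 0.437, -0.001], [0.437, 0.899, -0.002], [0.0, -0.002, -1.0]] 1.002562316147519 0.0
scene [[0.718, 0.527, -0.455, 0.916], [0.696, -0.536, 0.478, -0.414], [0.008, -0.66, -0.751, 0.713], [0.0, 0.0, 0.0, 1.0]] 50.11055415760768
side [[0.709, -0.364, 0.604, 0.008], [-0.706, -0.375, 0.601, -0.542], [0.008, -0.852, -0.523, 0.528], [0.0, 0.0, 0.0, 1.0]] 49.410454378529444
[[-0.0, -0.958, -0.287, 0.078], [1.0, -0.0, -0.0, 0.0], [0.0, -0.287, 0.958, -0.137], [0.0, 0.0, 0.0, 1.0]] 65.70646984690485
```

View pics/scene0.png

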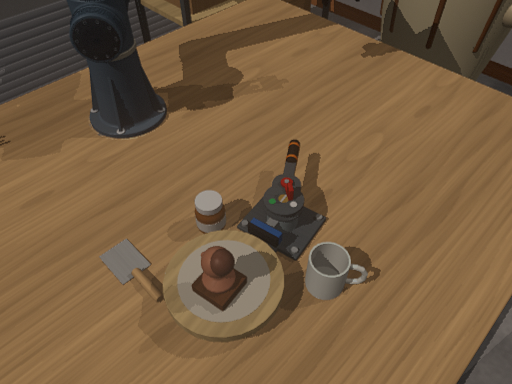

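View pics/side0.png

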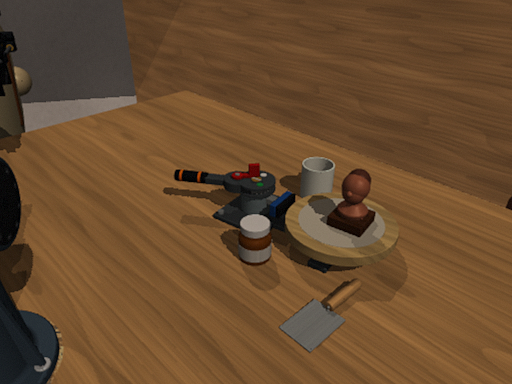

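View pics/wrist0.png

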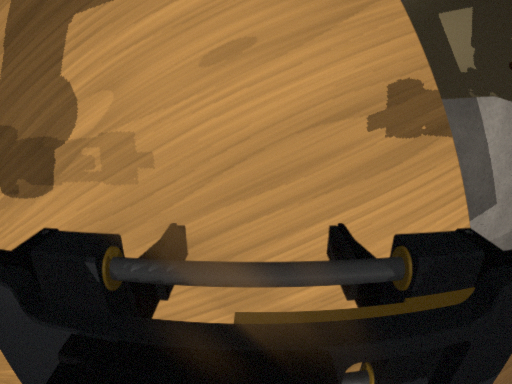

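The scene view shows the ratchet head near (284,200), its grip near (293,150), the red tab at (289,188), the jar at (209,212), the mug at (328,270) and the bust at (218,275). In the side view the grip is near (190,177) and the tab at (254,171). The wrist camera sees only bare bench.

```bash
cat > m.py <<'E'
from h import *
import pickle
D=pickle.load(open('d0.pkl','rb'))
for n in('scene','side'):
    c=D[n];hsv=cv2.cvtColor(c['image'],cv2.COLOR_RGB2HSV);H,S,V=cv2.split(hsv)
    x0,y0,x1,y1=(230,130,345,260) if n=='scene' else (165,150,300,230)
    roi=np.zeros(H.shape,bool);roi[y0:y1,x0:x1]=1
    M={'red':((H<5)|(H>174))&(S>190)&(V>70),'orange':(H>5)&(H<14)&(S>170)&(V>120),'green':(H>45)&(H<90)&(S>90)&(V>50),'blue':(H>100)&(H<125)&(S>130)&(V>40),'white':(S<40)&(V>150)}
    for k,m in M.items():
        N,L,st,ce=cv2.connectedComponentsWithStats((m&roi).astype(np.uint8))
        for i in range(1,N):
            if st[i,4]>5:
                z={'red':.1,'orange':.082,'green':.087,'blue':.06,'white':.087}[k]
                print(n,k,st[i].tolist(),ce[i].round(1),onz(c,*ce[i],z).round(4))
a=D['scene']['image'][125:265,225:355];b=D['side']['image'][150:230,165:305]
out=np.vstack([cv2.resize(a,None,fx=3,fy=3,interpolation=2)[:, :390],]);b=cv2.resize(b,(400,230),interpolation=2)
im=np.zeros((420,800,3),np.uint8);im[:420,:390]=out;im[:230,400:]=b
cv2.imwrite('pics/crop0.png',im[:,:,::-1])
E
python3 m.py
```

```text
scene red [281, 178, 13, 22, 127] [287.6 187. ] [0.5618 0.0316 0.1   ]
scene orange [293, 142, 5, 3, 8] [295.2 143. ] [0.4717 0.1605 0.082 ]
scene orange [292, 155, 4, 3, 8] [293.5 155.8] [0.4973 0.1252 0.082 ]
scene green [269, 199, 7, 5, 30] [272.1 201. ] [ 0.5576 -0.0095  0.087 ]
scene blue [251, 218, 31, 19, 159] [266.5 227.6] [ 0.5821 -0.0508  0.06  ]
scene white [291, 202, 6, 4, 19] [293.2 203.7] [0.5927 0.0148 0.087 ]
scene white [326, 242, 11, 3, 11] [331.  242.7] [ 0.7054 -0.0075  0.087 ]
scene white [338, 245, 7, 6, 11] [341.2 247. ] [ 0.7246 -0.002   0.087 ]
scene white [309, 246, 7, 14, 17] [311.1 252.5] [ 0.6928 -0.0499  0.087 ]
side red [232, 164, 27, 15, 190] [248.6 171.9] [0.5609 0.0275 0.1   ]
side orange [179, 169, 4, 10, 21] [180.4 173. ] [0.4712 0.1535 0.082 ]
side orange [197, 171, 5, 10, 21] [198.7 174.8] [0.4954 0.1188 0.082 ]
side green [256, 182, 8, 5, 25] [259.6 184.1] [ 0.5568 -0.0102  0.087 ]
side blue [270, 192, 22, 25, 143] [278.7 201.4] [ 0.5675 -0.0564  0.06  ]
side white [261, 174, 5, 2, 9] [263.2 174.4] [0.5927 0.014  0.087 ]
side white [241, 215, 28, 15, 349] [254.6 222.5] [ 0.4505 -0.1021  0.087 ]
```

View pics/crop0.png

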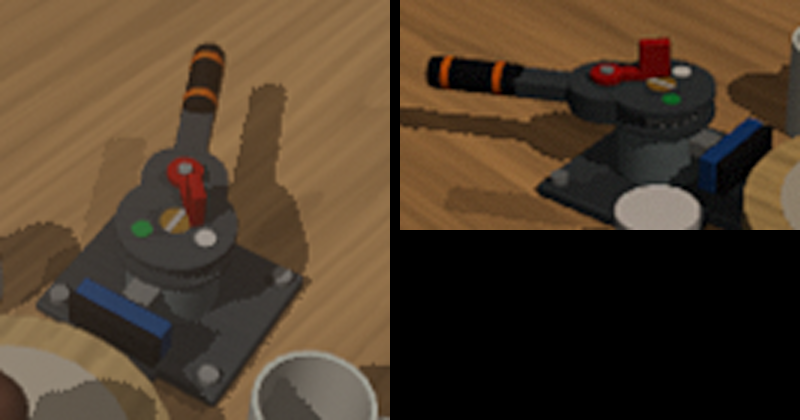

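The crop shows the red tab on the white-dot side, with the brass disc at scene (283.3,198.7) and side (256.7,179.2). The grip and its orange bands are clear in both views.

```bash
cat > t.py <<'E'
from h import *
import pickle
D=pickle.load(open('d0.pkl','rb'))
def tri(a,b):
    o1,d1=ray(D['scene'],*a);o2,d2=ray(D['side'],*b)
    d1/=np.linalg.norm(d1);d2/=np.linalg.norm(d2)
    s=np.linalg.lstsq(np.c_[d1,-d2],o2-o1,rcond=None)[0]
    p,q=o1+s[0]*d1,o2+s[1]*d2;return ((p+q)/2).round(4),round(np.linalg.norm(p-q),4)
P={'axis':((283.3,198.7),(256.7,179.2)),'band1':((295.2,143),(180.4,173)),'band2':((293.5,155.8),(198.7,174.8)),'green':((272.1,201),(259.6,184.1)),'white':((293.2,203.7),(263.2,174.4)),'pivot':((286.5,181),(236.7,175)),'tabtop':((288.6,182.5),(254.0,164.3))}
for k,v in P.items(): print(k,tri(*v),onz(D['scene'],*v[0],.086).round(4),onz(D['side'],*v[1],.086).round(4))
E
python3 t.py
```

```text
axis (array([0.5692, 0.0112, 0.0857]), np.float64(0.0009)) [0.5691 0.0115 0.086 ] [0.5686 0.0101 0.086 ]
band1 (array([0.4729, 0.1581, 0.0815]), np.float64(0.0043)) [0.4745 0.1568 0.086 ] [0.4671 0.1472 0.086 ]
band2 (array([0.4979, 0.1238, 0.0807]), np.float64(0.0038)) [0.5    0.1216 0.086 ] [0.491  0.1126 0.086 ]
green (array([ 0.5575, -0.0094,  0.0865]), np.float64(0.0003)) [ 0.5571 -0.0089  0.086 ] [ 0.558  -0.0091  0.086 ]
white (array([0.5929, 0.0145, 0.0871]), np.float64(0.0005)) [0.5922 0.0155 0.086 ] [0.5942 0.0154 0.086 ]
pivot (array([0.5443, 0.0481, 0.0913]), np.float64(0.0015)) [0.5407 0.0529 0.086 ] [0.5503 0.054  0.086 ]
tabtop (array([0.5692, 0.0228, 0.1203]), np.float64(0.0073)) [0.5467 0.0528 0.086 ] [0.6137 0.0639 0.086 ]
```

```bash
cat >> h.py <<'E'
def go(p,ang):
    """units for a move from the measured pose to TCP p, tool x at world angle ang (deg), pointing down"""
    s=read_state();R=np.array(s['tcp_rot']);d=R.T@(np.array(p)-s['position'])/.3
    a=np.radians(ang);c,q=np.cos(a),np.sin(a)
    G=np.array([[c,q,0],[q,-c,0],[0,0,-1.]])
    rv=cv2.Rodrigues(R.T@G)[0].ravel()/np.radians(45)
    print('t',round(s['time_s'],2),'move',d.round(3),'turn',rv.round(3),'pos',np.round(s['position'],4),'F',np.round(s['force'],1),'op',round(s['opening'],3))
E
python3 -c "
from h import *
go([.4243,.2935,.2466],123.5);go([.5756,.0255,.18],123.5)"
```

```text
t 0.15 move [-0.844 -0.583  0.001] turn [-0.002  0.     0.679] pos [0.2731 0.5616 0.2468] F [-0.5  0.4 -0.7] op 0.999
t 0.15 move [-1.689 -1.166  0.224] turn [-0.002  0.     0.679] pos [0.2731 0.5616 0.2468] F [-0.5  0.4 -0.7] op 0.999
```

>>> step_arm --pt "-0.85 -0.58 0 0 0 0.68 0" --pt "-0.85 -0.58 0 0 0 0.68 0" --pt "-0.85 -0.58 0 0 0 0.68 0" --pt "-0.85 -0.58 0 0 0 0.68 0" --pt "-0.85 -0.58 0 0 0 0.68 0" --pt "-0.85 -0.58 0 0 0 0.68 0" --pt "-0.85 -0.58 0 0 0 0.68 0" --pt "-0.85 -0.58 0 0 0 0.68 0"

```text
time_s: 0.82
position: [0.4286, 0.2901, 0.2475]
tcp_rot: [[-0.549, 0.836, 0.001], [0.836, 0.549, -0.002], [-0.002, -0.0, -1.0]]
force: [-0.4, 0.5, -0.9]
opening: 0.532
grasp_force: 0.0
```

```bash
python3 -c "
from h import *
go([.5756,.0255,.19],123.5)"
```

```text
t 0.82 move [-1.006 -0.074  0.193] turn [-0.     0.002 -0.005] pos [0.4286 0.2901 0.2475] F [-0.4  0.5 -0.9] op 0.532
```

>>> step_arm --pt "-1 -0.07 0.19 0 0 0 0" --pt "-1 -0.07 0.19 0 0 0 0" --pt "-1 -0.07 0.19 0 0 0 0" --pt "-1 -0.07 0.19 0 0 0 0" --pt "-1 -0.07 0.19 0 0 0 0" --pt "-1 -0.07 0.19 0 0 0 0" --pt "-1 -0.07 0.19 0 0 0 0" --pt "-1 -0.07 0.19 0 0 0 0"

```text
time_s: 1.48
position: [0.5773, 0.027, 0.1895]
tcp_rot: [[-0.548, 0.837, 0.002], [0.837, 0.548, -0.002], [-0.003, 0.001, -1.0]]
force: [0.2, 0.7, 1.4]
opening: 0.501
grasp_force: 0.0
```

```bash
python3 -c "
from h import *
s=read_state();c=snap('wrist','w1')
go([.5756,.0255,.118],123.5)
"
```

```text
t 1.53 move [ 0.001 -0.008  0.238] turn [ 0.001  0.004 -0.007] pos [0.5775 0.0266 0.1893] F [ 0.8 -0.6  0.2] op 0.503
```

View pics/w1.png

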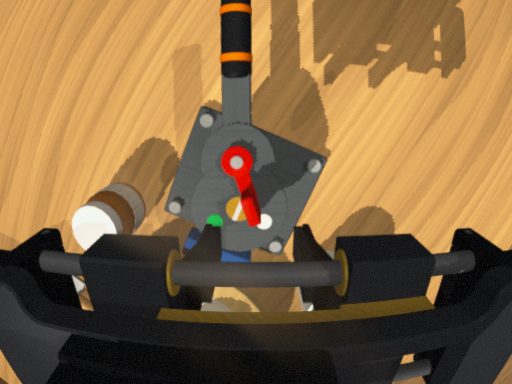

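The wrist view shows the handle vertical in the image and the tab at about (255,215), midway between the open fingers. The green dot (214,222) is on the −y tool side. I'll lower the gripper over the tab.

>>> step_arm --pt "0 -0.005 0.23 0 0 0 0" --pt "0 -0.005 0.23 0 0 0 0" --pt "0 -0.005 0.23 0 0 0 0" --pt "0 -0.005 0.23 0 0 0 0"

```text
time_s: 1.87
position: [0.5716, 0.0322, 0.1205]
tcp_rot: [[-0.552, 0.834, -0.005], [0.834, 0.552, 0.001], [0.003, -0.003, -1.0]]
force: [1.2, 0.4, 0.7]
opening: 0.498
grasp_force: 0.0
```

>>> step_arm --pt "0 -0.03 0 0 0 0 0" --pt "0 -0.05 0 0 0 0 0" --pt "0 -0.065 0 0 0 0 0" --pt "0 -0.08 0 0 0 0 0" --pt "0 -0.09 0 0 0 0 0" --pt "0 -0.1 0 0 0 0 0" --pt "0 -0.105 0 0 0 0 0" --pt "0 -0.11 0 0 0 0 0"

```text
time_s: 2.53
position: [0.5467, 0.0128, 0.1222]
tcp_rot: [[-0.551, 0.835, 0.003], [0.835, 0.551, -0.0], [-0.002, 0.002, -1.0]]
force: [4.1, 1.0, 2.3]
opening: 0.505
grasp_force: 2.1
```

```bash
python3 -c "
from h import *
go([.5432,.0047,.118],123.5)
snap('wrist','w2')
"
```

```text
t 2.53 move [-0.016 -0.025  0.014] turn [ 0.003  0.002 -0.002] pos [0.5467 0.0128 0.1222] F [4.1 1.  2.3] op 0.505
```

View pics/w2.png

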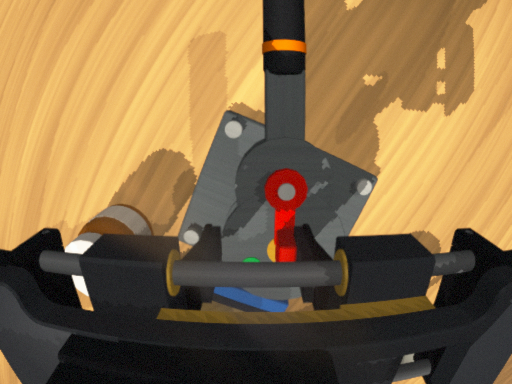

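The lever is about mid-way at (287,240), pushed by the right finger, and the handle hasn't moved. I'll keep pushing.

>>> step_arm --pt "-0.01 -0.015 0 0 0 0 0" --pt "-0.01 -0.025 0 0 0 0 0" --pt "-0.01 -0.035 0 0 0 0 0" --pt "-0.01 -0.04 0 0 0 0 0" --pt "-0.01 -0.045 0 0 0 0 0"

```text
time_s: 3.0
position: [0.539, 0.0061, 0.1217]
tcp_rot: [[-0.548, 0.836, 0.007], [0.836, 0.548, 0.006], [0.001, 0.009, -1.0]]
force: [12.3, 16.2, -4.3]
opening: 0.496
grasp_force: 8.9
```

>>> step_arm --pt "0 -0.005 0 0 0 0 0" --pt "0 -0.01 0 0 0 0 0" --pt "0 -0.01 0 0 0 0 0"

```text
time_s: 3.25
position: [0.5375, 0.0042, 0.1217]
tcp_rot: [[-0.549, 0.836, 0.009], [0.836, 0.549, 0.004], [-0.001, 0.01, -1.0]]
force: [11.6, 11.0, -2.7]
opening: 0.505
grasp_force: 7.8
```

```bash
cat > lev.py <<'E'
from h import *
import sys
go([.5432,.0047,.118],123.5)
c=snap('wrist',sys.argv[1]);H,S,V=cv2.split(cv2.cvtColor(c['image'],cv2.COLOR_RGB2HSV))
m=(((H<5)|(H>174))&(S>190)&(V>80)).astype(np.uint8)
ys,xs=np.nonzero(m)
if len(ys):
  for y in range(ys.min(),ys.max()+1,8):
    q=xs[ys==y]
    if len(q): print(y,q.min(),q.max())
E
python3 lev.py w3
```

```text
t 3.25 move [-0.009  0.017  0.012] turn [ 0.013  0.002 -0.005] pos [0.5375 0.0042 0.1217] F [11.6 11.  -2.7] op 0.505
166 297 297
174 279 311
182 275 315
190 274 316
198 277 313
206 281 304
214 278 298
222 276 296
230 274 293
238 273 294
246 272 297
254 270 295
```

View pics/w3.png

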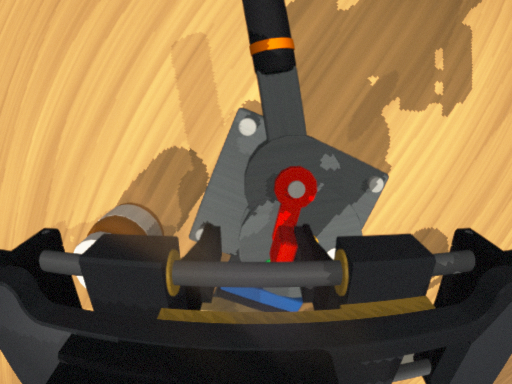

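The lever now sits about 21° to the green side of the handle's centre line, so it is at its stop. The handle was dragged a few degrees counter-clockwise, which slips in this setting. I'll back off, lift and find the handle.

>>> step_arm --pt "0 0.03 0 0 0 0 0" --pt "0 0.05 0 0 0 0 0" --pt "0 0.05 0 0 0 0 0" --pt "0.1 0.05 -0.12 0 0 0 0" --pt "0.2 0.05 -0.24 0 0 0 0" --pt "0.3 0.05 -0.24 0 0 0 0" --pt "0.3 0.05 -0.24 0 0 0 0" --pt "0.3 0.05 -0.24 0 0 0 0"

```text
time_s: 3.97
position: [0.4942, 0.0858, 0.1938]
tcp_rot: [[-0.554, 0.833, -0.002], [0.833, 0.554, -0.001], [0.001, -0.002, -1.0]]
force: [0.1, 0.5, 0.7]
opening: 0.501
grasp_force: 0.0
```

```bash
cat > ori.py <<'E'
from h import *
import sys
s=read_state();c=snap('wrist',sys.argv[1]);print(s['position'],s['force'])
d=snap('side',sys.argv[1]+'s');e=snap('scene',sys.argv[1]+'c')
def blobs(c,m,z,f,n,mn):
    N,L,st,ce=cv2.connectedComponentsWithStats(m.astype(np.uint8))
    for i in range(1,N):
        if st[i,4]>=mn: print(n,st[i].tolist(),ce[i].round(1),f(*ce[i],z).round(4))
for c,f,nm,mn in((c,lambda u,v,z:wonz(c0,s,u,v,z),'wrist',30),(d,lambda u,v,z:onz(d,u,v,z),'side',6),(e,lambda u,v,z:onz(e,u,v,z),'scene',5)):
    c0=c;H,S,V=cv2.split(cv2.cvtColor(c['image'],cv2.COLOR_RGB2HSV))
    blobs(c,(H>5)&(H<14)&(S>225)&(V>150),.086 if nm=='wrist' else .081,f,nm+' orange',mn)
    blobs(c,((H<5)|(H>174))&(S>190)&(V>70),.1,f,nm+' red',30)
    blobs(c,(H>45)&(H<85)&(S>90)&(V>50),.087,f,nm+' green',8)
    blobs(c,(H>100)&(H<125)&(S>130)&(V>40),.06,f,nm+' blue',40)
E
python3 ori.py w4
```

```text
[0.49417846 0.08577715 0.19382848] [0.06001557 0.5394273  0.70998699]
wrist orange [254, 119, 10, 8, 44] [259.1 122. ] [0.4602 0.1413 0.086 ]
wrist orange [262, 168, 9, 9, 47] [266.8 171.4] [0.4887 0.1103 0.086 ]
wrist red [260, 250, 26, 12, 229] [272.5 256. ] [0.5335 0.0528 0.1   ]
wrist red [258, 299, 13, 13, 128] [264.2 305.1] [0.5584 0.0031 0.1   ]
wrist green [252, 303, 5, 9, 35] [254.3 307.4] [ 0.5577 -0.0134  0.087 ]
side orange [177, 175, 3, 9, 17] [177.6 178.8] [0.452  0.1376 0.081 ]
side orange [196, 176, 3, 9, 13] [197.  179.5] [0.4804 0.1057 0.081 ]
side red [231, 169, 27, 14, 207] [247.1 176.1] [0.5459 0.0164 0.1   ]
side green [258, 182, 7, 5, 26] [261.1 183.7] [ 0.5604 -0.0112  0.087 ]
side blue [270, 192, 22, 25, 163] [277.9 202.5] [ 0.5631 -0.0582  0.06  ]
scene red [274, 178, 15, 20, 94] [279.3 185.9] [0.5479 0.0219 0.1   ]
scene green [270, 200, 7, 5, 29] [272.8 202.1] [ 0.5607 -0.0107  0.087 ]
scene blue [251, 219, 31, 18, 154] [266.7 227.6] [ 0.5824 -0.0506  0.06  ]
```

```bash
python3 -c "
from h import *
go([.4758,.122,.16],130);go([.4758,.122,.083],130)"
```

```text
t 4.12 move [0.143 0.013 0.11 ] turn [-0.002 -0.    -0.146] pos [0.4964 0.0841 0.193 ] F [-0.4  0.1 -0.3] op 0.5
t 4.12 move [0.143 0.013 0.367] turn [-0.002 -0.    -0.146] pos [0.4964 0.0841 0.193 ] F [-0.4  0.1 -0.3] op 0.5
```

>>> step_arm --pt "0.14 0.01 0.1 0 0 -0.15 -0.5" --pt "0.14 0.01 0.1 0 0 -0.15 -0.5" --pt "0.14 0.01 0.2 0 0 -0.15 -0.5" --pt "0.14 0.01 0.28 0 0 -0.15 -0.5" --pt "0.14 0.01 0.35 0 0 -0.15 -0.5" --pt "0.14 0.01 0.35 0 0 -0.15 -0.5"

```text
time_s: 4.62
position: [0.4735, 0.1206, 0.0847]
tcp_rot: [[-0.644, 0.765, -0.009], [0.765, 0.644, -0.001], [0.005, -0.007, -1.0]]
force: [-0.3, -0.4, 0.6]
opening: 0.739
grasp_force: 0.0
```

```bash
python3 -c "
from h import *
go([.4758,.122,.083],130);snap('wrist','w5')"
```

```text
t 4.62 move [-0.001  0.009  0.006] turn [-0.009 -0.007  0.002] pos [0.4735 0.1206 0.0847] F [-0.3 -0.4  0.6] op 0.739
```

View pics/w5.png

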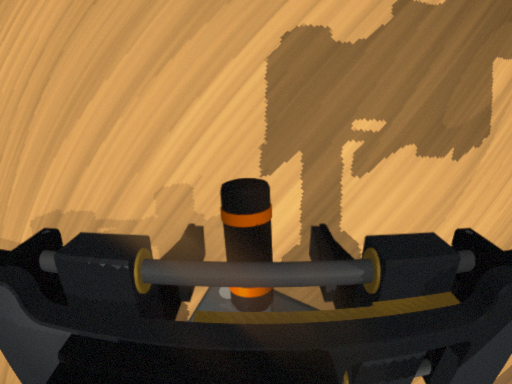

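The bar (250,240) is straddled between the fingers. I'll narrow the jaws to a loose fit and swing clockwise along the arc.

>>> step_arm --pt "0 -0.005 0 0 0 0 0.3" --pt "0 -0.005 0 0 0 0 0.3" --pt "0 -0.005 0 0 0 0 0.3" --pt "0 -0.005 0 0 0 0 0.3" --pt "0 -0.005 0 0 0 0 0.3"

```text
time_s: 5.08
position: [0.4752, 0.1206, 0.0895]
tcp_rot: [[-0.645, 0.764, 0.002], [0.764, 0.645, 0.0], [-0.001, 0.002, -1.0]]
force: [-0.5, 0.7, -0.0]
opening: 0.458
grasp_force: 0.0
```

>>> step_arm --pt "0 0.021 0 0 0 0.056 0.3" --pt "-0.002 0.042 0 0 0 0.111 0.3" --pt "-0.004 0.063 0 0 0 0.167 0.3" --pt "-0.007 0.084 0 0 0 0.222 0.3" --pt "-0.011 0.105 0 0 0 0.278 0.3" --pt "-0.016 0.125 0 0 0 0.333 0.3" --pt "-0.022 0.145 0 0 0 0.389 0.3" --pt "-0.029 0.165 0 0 0 0.444 0.3"

```text
time_s: 5.75
position: [0.5166, 0.1461, 0.0888]
tcp_rot: [[-0.344, 0.939, -0.003], [0.939, 0.344, -0.0], [0.001, -0.003, -1.0]]
force: [-2.8, 0.2, 1.0]
opening: 0.346
grasp_force: 1.1
```

>>> step_arm --pt "0 0.021 0 0 0 0.056 0.3" --pt "-0.002 0.042 0 0 0 0.111 0.3" --pt "-0.004 0.063 0 0 0 0.167 0.3" --pt "-0.007 0.084 0 0 0 0.222 0.3" --pt "-0.011 0.105 0 0 0 0.278 0.3" --pt "-0.016 0.125 0 0 0 0.333 0.3" --pt "-0.022 0.145 0 0 0 0.389 0.3" --pt "-0.029 0.165 0 0 0 0.444 0.3"

```text
time_s: 6.42
position: [0.5626, 0.1552, 0.0884]
tcp_rot: [[-0.002, 1.0, -0.011], [1.0, 0.002, -0.0], [-0.0, -0.011, -1.0]]
force: [-6.6, 2.1, 4.4]
opening: 0.354
grasp_force: 3.6
```

```bash
cat > arc.py <<'E'
from h import *
import sys
s=read_state();p=np.array(s['position'])-[.569,.011,0];R=np.array(s['tcp_rot'])
print('t',s['time_s'],'r',np.hypot(*p[:2]).round(4),'ang',np.degrees(np.arctan2(p[1],p[0])).round(1),'toolx',np.degrees(np.arctan2(R[1,0],R[0,0])).round(1),'z',p[2].round(4),'F tool',(R.T@s['force']).round(1),s['opening'])
E
python3 arc.py; python3 ori.py w6|grep -v wrist
```

```text
t 6.4167 r 0.1444 ang 92.5 toolx 90.1 z 0.0884 F tool [ 2.1 -6.7 -4.3] 0.3539563674237404
[0.56262559 0.15524729 0.08840214] [-6.64653403  2.12093848  4.39606289]
side orange [213, 160, 3, 4, 6] [213.7 161.2] [0.5634 0.1482 0.081 ]
side red [246, 166, 7, 16, 61] [250.  173.1] [0.5596 0.0216 0.1   ]
side green [250, 182, 7, 5, 26] [253.2 184.1] [ 0.5471 -0.001   0.087 ]
side blue [271, 192, 22, 25, 160] [279.5 202.9] [ 0.5644 -0.0616  0.06  ]
scene red [276, 181, 11, 13, 51] [279.9 184.9] [0.5467 0.0248 0.1   ]
scene red [283, 181, 20, 12, 76] [294.7 186.9] [0.5721 0.0417 0.1   ]
scene green [269, 194, 6, 5, 27] [271.4 195.9] [ 0.5474 -0.0006  0.087 ]
scene blue [250, 220, 31, 18, 151] [265.8 228.7] [ 0.583  -0.0539  0.06  ]
```

Tool y force is now about −6.7 N and the blue shoe has moved about 3 mm, so the shaft is being driven. I'll continue.

>>> step_arm --pt "0 0.021 0.005 0 0 0.056 0.3" --pt "-0.002 0.042 0.01 0 0 0.111 0.3" --pt "-0.004 0.063 0.01 0 0 0.167 0.3" --pt "-0.007 0.084 0.01 0 0 0.222 0.3" --pt "-0.011 0.105 0.01 0 0 0.278 0.3" --pt "-0.016 0.125 0.01 0 0 0.333 0.3" --pt "-0.022 0.145 0.01 0 0 0.389 0.3" --pt "-0.029 0.165 0.01 0 0 0.444 0.3"

```text
time_s: 7.23
position: [0.6132, 0.1474, 0.0852]
tcp_rot: [[0.34, 0.941, -0.009], [0.941, -0.34, 0.001], [-0.002, -0.009, -1.0]]
force: [-6.5, 3.0, 2.2]
opening: 0.356
grasp_force: 3.6
```

```bash
python3 arc.py; python3 ori.py w7|grep -E 'blue|red'
```

```text
t 7.2333 r 0.1434 ang 72.1 toolx 70.2 z 0.0852 F tool [ 0.6 -7.2 -2.1] 0.35556966372071547
side red [242, 165, 12, 16, 80] [248.7 171. ] [0.5641 0.0304 0.1   ]
side blue [274, 193, 21, 25, 166] [281.6 203.8] [ 0.5651 -0.0669  0.06  ]
scene red [279, 182, 11, 12, 42] [282.9 184.3] [0.55   0.0304 0.1   ]
scene red [285, 186, 23, 9, 83] [298.1 190.8] [0.5839 0.0387 0.1   ]
scene blue [252, 223, 27, 17, 132] [265.6 231.4] [ 0.5873 -0.0588  0.06  ]
```

>>> step_arm --pt "0 0.021 0.0 0 0 0.056 0.3" --pt "-0.002 0.042 0.0 0 0 0.111 0.3" --pt "-0.004 0.063 0.0 0 0 0.167 0.3" --pt "-0.006 0.075 0.0 0 0 0.2 0.3"

```text
time_s: 7.72
position: [0.6352, 0.1381, 0.0853]
tcp_rot: [[0.482, 0.876, -0.006], [0.876, -0.482, 0.002], [-0.001, -0.006, -1.0]]
force: [-5.7, 4.3, 2.2]
opening: 0.349
grasp_force: 3.5
```

>>> step_arm --pt "0 0.008 0 0 0 0.022 0.3" --pt "0 0.017 0 0 0 0.044 0.3"

```text
time_s: 7.88
position: [0.6392, 0.1359, 0.0853]
tcp_rot: [[0.511, 0.859, -0.006], [0.859, -0.511, 0.002], [-0.002, -0.006, -1.0]]
force: [-5.1, 4.8, 2.0]
opening: 0.353
grasp_force: 3.5
```

```bash
python3 arc.py; python3 ori.py w8|grep -E 'blue'
```

```text
t 7.8833 r 0.1433 ang 60.6 toolx 59.2 z 0.0853 F tool [ 1.5 -6.8 -1.9] 0.3534206440913013
side blue [275, 193, 22, 25, 167] [283.  204.2] [ 0.5659 -0.07    0.06  ]
scene blue [255, 227, 24, 14, 111] [267.1 233.8] [ 0.5934 -0.061   0.06  ]
```

>>> step_arm --pt "0 0.008 0 0 0 0.022 0.3" --pt "0 0.017 0 0 0 0.044 0.3" --pt "0 0.017 0 0 0 0.044 0.3"

```text
time_s: 8.28
position: [0.6441, 0.1331, 0.0853]
tcp_rot: [[0.54, 0.841, -0.005], [0.841, -0.54, 0.001], [-0.002, -0.005, -1.0]]
force: [-5.4, 3.4, 1.0]
opening: 0.352
grasp_force: 2.8
```

>>> step_arm --pt "0 0.008 0 0 0 0.022 0.3" --pt "0 0.017 0 0 0 0.044 0.3" --pt "0 0.017 0 0 0 0.044 0.3"

```text
time_s: 8.53
position: [0.6475, 0.1308, 0.0853]
tcp_rot: [[0.569, 0.822, -0.007], [0.822, -0.569, 0.002], [-0.002, -0.007, -1.0]]
force: [-6.4, 3.6, 3.3]
opening: 0.349
grasp_force: 3.9
```

```bash
python3 arc.py; python3 ori.py w9|grep -E 'blue'
```

```text
t 8.5333 r 0.1432 ang 56.8 toolx 55.3 z 0.0853 F tool [-0.7 -7.3 -3.2] 0.3490929646023593
side blue [275, 193, 22, 25, 162] [283.5 204. ] [ 0.5674 -0.0701  0.06  ]
scene blue [260, 229, 18, 13, 89] [268.8 235. ] [ 0.5978 -0.0607  0.06  ]
```

>>> step_arm --pt "0 0.008 0 0 0 0.022 0.3" --pt "0 0.017 0 0 0 0.044 0.3" --pt "0 0.017 0 0 0 0.044 0.3"

```text
time_s: 8.93
position: [0.6507, 0.1285, 0.0852]
tcp_rot: [[0.597, 0.802, -0.009], [0.802, -0.597, 0.003], [-0.003, -0.009, -1.0]]
force: [-8.6, 5.2, 4.0]
opening: 0.355
grasp_force: 4.8
```

>>> step_arm --pt "0 0.008 0 0 0 0.022 0.3" --pt "0 0.017 0 0 0 0.044 0.3" --pt "0 0.017 0 0 0 0.044 0.3"

```text
time_s: 9.18
position: [0.6539, 0.126, 0.0852]
tcp_rot: [[0.625, 0.781, -0.011], [0.781, -0.625, 0.004], [-0.004, -0.011, -1.0]]
force: [-8.9, 7.1, 5.1]
opening: 0.349
grasp_force: 5.8
```

```bash
python3 arc.py; python3 ori.py w10|grep -E 'blue'
```

```text
t 9.1833 r 0.1429 ang 53.6 toolx 51.3 z 0.0852 F tool [ -0.  -11.4  -5. ] 0.34949160675835633
side blue [275, 193, 22, 25, 163] [283.5 204. ] [ 0.5671 -0.0703  0.06  ]
scene blue [263, 233, 15, 9, 63] [271.  236.5] [ 0.6033 -0.0603  0.06  ]
```

Force is rising as the rubber is squeezed. I'll go a bit further to seat it.

>>> step_arm --pt "0 0.008 0 0 0 0.022 0.3" --pt "0 0.017 0 0 0 0.044 0.3" --pt "0 0.017 0 0 0 0.044 0.3"

```text
time_s: 9.58
position: [0.6611, 0.1212, 0.0854]
tcp_rot: [[0.65, 0.76, -0.003], [0.76, -0.65, 0.0], [-0.002, -0.003, -1.0]]
force: [-1.5, 0.7, -0.6]
opening: 0.351
grasp_force: 1.0
```

```bash
python3 arc.py; python3 ori.py w11|grep -E 'blue|green|red'; python3 -c "
import cv2,numpy as np
a=cv2.resize(cv2.imread('pics/w11s.png')[145:265,205:405],None,fx=3,fy=3,interpolation=2)
cv2.imwrite('pics/v.png',a)"
```

```text
t 9.5833 r 0.1436 ang 50.1 toolx 49.4 z 0.0854 F tool [-0.4 -1.6  0.6] 0.3511462029554621
side red [247, 163, 14, 16, 116] [251.4 170. ] [0.5714 0.0294 0.1   ]
side green [243, 180, 8, 4, 25] [246.4 181.6] [0.544  0.0167 0.087 ]
side blue [275, 193, 22, 26, 165] [283.4 204.2] [ 0.5665 -0.0706  0.06  ]
scene red [282, 181, 28, 20, 177] [294.3 191.4] [0.5796 0.0318 0.1   ]
scene green [273, 189, 7, 5, 27] [276.2 190.9] [0.5449 0.0165 0.087 ]
scene blue [266, 235, 12, 7, 42] [272.7 237.6] [ 0.6075 -0.0599  0.06  ]
```

View pics/v.png

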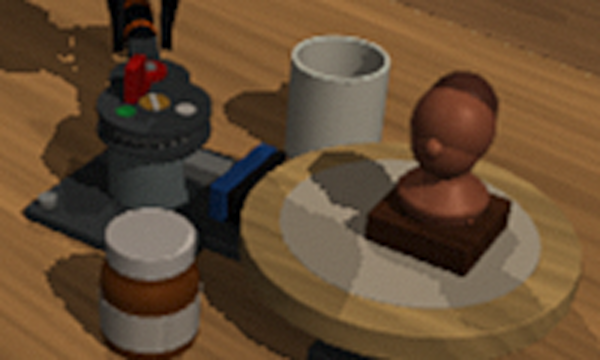

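The side crop shows the shoe against the wheel rim (240,190), the red tab at the green side (140,80), and the bust, mug and jar untouched. The force dropped from 11 N to 1.6 N, so the ratchet clicked over at the hard stop. I'll release and retreat.

>>> step_arm --pt "0 0 0 0 0 0 -0.5" --pt "0 0 0 0 0 0 -0.5" --pt "0 0 0 0 0 0 -0.5" --pt "0 0 0 0 0 0 -0.5" --pt "0 0 -0.1 0 0 0 -0.5" --pt "0 0 -0.25 0 0 0 -0.5" --pt "0 0 -0.4 0 0 0 -0.5" --pt "0 0 -0.4 0 0 0 -0.5"

```text
time_s: 10.4
position: [0.6681, 0.1202, 0.2142]
tcp_rot: [[0.651, 0.759, 0.016], [0.759, -0.651, 0.0], [0.011, 0.012, -1.0]]
force: [1.3, 1.3, 0.7]
opening: 0.742
grasp_force: 0.0
```

>>> step_arm --pt "0.1 0 -0.1 0 0 0 -0.5" --pt "0.2 0 -0.1 0 0 0 -0.5" --pt "0.2 0 -0.1 0 0 0 -0.5" --pt "0.2 0 -0.1 0 0 0 -0.5" --pt "0.2 0 -0.1 0 0 0 -0.5"

```text
time_s: 10.82
position: [0.7013, 0.1653, 0.2346]
tcp_rot: [[0.651, 0.759, -0.002], [0.759, -0.651, -0.001], [-0.002, -0.001, -1.0]]
force: [0.1, 0.1, 1.4]
opening: 0.746
grasp_force: 0.0
```

```bash
python3 arc.py; python3 ori.py w12|grep -E 'scene|side'; python3 -c "
import cv2,numpy as np
a=cv2.resize(cv2.imread('pics/w12c.png')[120:340,150:390],None,fx=2.5,fy=2.5,interpolation=2)
cv2.imwrite('pics/v2.png',a)"
```

```text
t 10.8167 r 0.2033 ang 49.4 toolx 49.4 z 0.2346 F tool [ 0.2 -0.  -1.4] 0.7462098697142762
side red [247, 163, 7, 16, 68] [249.  170.1] [0.5673 0.0326 0.1   ]
side red [252, 166, 9, 10, 36] [255.9 169.8] [0.579  0.0233 0.1   ]
side green [244, 180, 6, 4, 20] [246.5 181.5] [0.5446 0.017  0.087 ]
side blue [275, 193, 22, 25, 152] [283.6 203.8] [ 0.568  -0.0698  0.06  ]
scene red [282, 181, 11, 6, 38] [287.1 183.6] [0.555  0.0378 0.1   ]
scene red [282, 189, 28, 12, 119] [297.6 194.6] [0.5898 0.0301 0.1   ]
scene green [274, 188, 6, 6, 28] [276.4 190.7] [0.5449 0.0171 0.087 ]
```

View pics/v2.png

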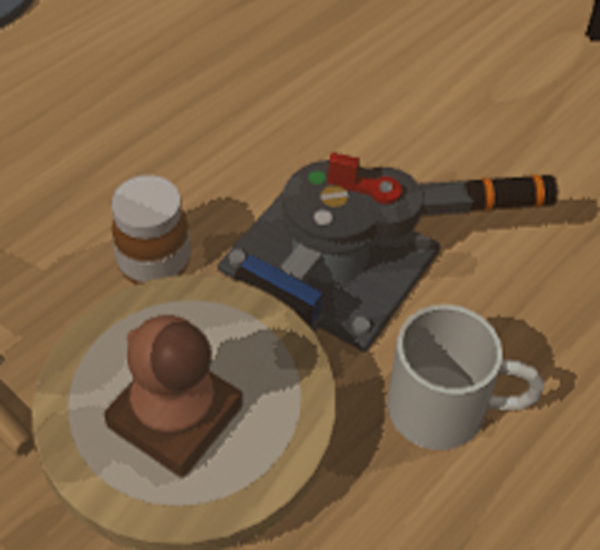

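The shoe is at the rim (280,290), the tab is beside the green dot (317,178), the handle is free, and the bust, mug and jar are in place.

```bash
python3 -c "
from rig import *
print(hand_in())"
```

```text
the job is handed in; nothing more can be done
None
```

The turntable is locked and the job handed in at about 11 s: lever left at the green dot, handle swung clockwise until the ratchet clicked over with the shoe against the rim, the arm clear of everything, and the bust, mug and jar where they stood; pushing the lever first nudged the handle about 6° counter-clockwise.

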